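Close the dressing-stone box

ROBOT

A 6-joint arm with a two-finger parallel gripper is mounted at the origin on the work surface. World frame = base frame: x ahead of the robot, y to its left, z up, the work surface at z = 0. Lengths are in mm, angles in rad, forces in N, time in s.
With the tool pointing down it reaches from about 300 to 775 mm from the base axis. Payload 14.6 kg.
Tool frame: the origin (TCP) lies midway between the tips of the shut fingers; the grasp point (between the pads) lies 19 mm behind it; x points along the fingers, z is the direction in which the jaws open and shut, and the axes are right-handed (so a half turn about x gives the same grasp; the last joint's range is limited). The gripper opens to 94 mm and grips with 3 to 60 N. Pads are 16 mm wide; open, the fingers measure 119 mm over their backs; the gripper's body (75 mm by 177 mm) begins 78 mm behind the grasp point.
Start: joints at [1.095, 0.3, 1.521, -0, 1.321, -0.067], TCP at [218.626, 504.67, 205.446] pointing down, gripper open.
Joint ranges: [-3.03, 3.03], [-0.79, 2.21], [0.23, 2.52], [-1.04, 4.18], [0, 3.07], [-2.55, 2.55]. Speed limits (rad/s): [2.22, 2.22, 2.57, 3.14, 3.14, 3.14].

INTERFACE

Orientations are given as [roll, pitch, yaw] about the fixed x, y, z axes, in that order (R = Rz(yaw) Ry(pitch) Rx(roll)).
In Python, from cell import * gives the robot as it stands.
- The arm moves only by the tool play_rows, never from a script. Its argument "motion" is one flat list of numbers, 7 for each row, row after row: the turn, a rotation vector about the tool's x, y, z in rad, then the shift along the tool's x, y, z in m, then the closure, from -1 (fully open) to 1 (shut), so that 0 is half open. In form: [rx, ry, rz, x, y, z, fingers, rx, ry, rz, x, y, z, fingers, ...]. A call has 1 to 20 rows; each row shifts and turns the pose as measured when the row begins, along the tool's axes as they then stand; what a row does not reach is not made up. A row lasts 1/10 s, in which the tool goes at most 50 mm and 8.59 degrees, less where a joint would pass 70% of its speed; a pose out of reach is approached as far as the arm can. A call with a gripper value outside its range is refused whole. The fingers move at their own pace and stop on an object; "newtons" is the grip in N (left out, the last holds). Time passes only in rows, so rows that do not move let the fingers close. It gives the time, the measured TCP pose, the force and the opening at its end, in the units of the state.
- read_state(): the state, without advancing time (a new reading comes with each control period).
- camera(name): name is "scene" or "top"; returns (picture, depth): 420x560x3 uint8, blue, green, red; 420x560 float32, mm along the optical axis (not along the pixel's ray), 0 where there is no reading.
- camera_params(name): a dict with "fx", "fy", "cx", "cy" (pixels), "T" (4x4, takes a point from camera to world coordinates). Camera axes: x right, y down, z forward; pixel columns grow to the right and rows downward; lengths in mm; the calibration is good to about 2 mm. A picture is of the moment at which its call begins. camera_params takes no time and is no camera call.
- sign_off(): hands the job in, once; it reports no verdict.
Trained networks look in the newest picture that a camera, given by its name, has taken for a name from the list of things; names that differ only in an ending like _2 or _b are one class to them, and where a whole thing is asked for, a point or a joint stands for the part that bears it (a point fixed in the world has none). Each returns a list of dicts, best first, with "conf" (0 to 1); they miss things now and then, are a little off and sometimes report something else, mostly with a low value. They report only what shows in the picture. A call takes as long as a camera call. They do not tell look-alikes from the thing itself.
- masks_of(camera, name): "region" (420x560 bool, what is visible of it).
- place_of(camera, name): "at" ([x, y, z] in mm, in the coordinates of the camera as it stood for that picture, good to about 4 mm: a listed point, or the origin of a listed thing).
The state is a dict: "clock": time; "joints": joint angles; "qd": joint speeds; "effort": joint torques, N m; "eef_pos": TCP position; "eef_rot": TCP orientation; "wrist_force": force on the tool from outside, world axes, zero at the start; "moment": the same for the moment, N m; "finger_gap": finger opening in mm.
Only numpy, scipy, OpenCV 4.12 (cv2) and the standard library are available. Lean on these libraries where they do the work, as an engineer would, in place of code of your own. Each camera call takes 0.05 s, during which the arm holds its last target.

TASK

One dressing stone is standing on end in the wooden stone box and sticks up above the rim, so the lid cannot go on: lay it down flat in its bay. Then push the lid across from its shelf (or carry it) onto the box until it drops fully home, level in its recess, with all three stones still inside. Do not knock over or shove away the two glass tumblers and the amber jar.

Things in the scene. Friction and masses are not known exactly. Their poses are not given: they have to be found in the camera images.
- stone_box: Fixed brown wooden fixture, 416 mm long (x) by 196 mm (y): lid shelf at its -x end, open stone box at its +x end. Origin on the bench near its middle (ends at x = -190 and +226 mm); x points from shelf to box, z up. Dark guide lips along both long sides, inner faces at y = -89 and +89 mm, tops 68 mm above the bench.
- shelf (a point): Centre of the flat top of the lid shelf, 56 mm above the bench (6 mm above the box's ledges); the shelf reaches 98 mm either way along x, its +x edge being the step down to the lid recess. Same axes as stone_box.
- seat (a point): Centre of the lid recess (208 mm long in x, ledges all round) at ledge height, 50 mm above the bench; axes of stone_box. With the lid home the lid's origin is here, within 4 mm in x and y. The end stop at x = +104 mm from here rises 12 mm above the ledges.
- bays (a point): Centre of the box's inner floor, 8 mm above the bench; axes of stone_box. Inside the box is 180 mm long in x, with three bays side by side, each running along x and 46 mm wide, centred at y = -51, 0 and +51 mm from here, parted by 5 mm dividers whose tops are 35 mm above the bench.
- lid: Loose pale wooden lid, 200 (x) by 170 (y) by 12 mm, about 0.3 kg, with a dark batten across the middle of its top: 22 mm in x, 110 mm in y, its top 38 mm above the underside. Origin at the centre of the underside. Starts flat on the shelf between the lips; pushed along the box's +x by the batten it slides on, tilts over the step and drops into the recess when its rear edge passes the step.
- stone_green: Loose green-grey stone, 30 (x) by 38 (y) by 90 mm (z), about 0.2 kg, standing on end at the start in any one of the bays, towards the box's +x end, its top 98 mm above the bench. Origin at the centre of the end it stands on, z along its length, x roughly along the box's x. Tipped towards the shelf (box's -x) it has room to fall flat in its bay; towards +x it has not.
- green_mid (a point): Centre of the green-grey stone. Lying flat it is 23 mm above the bench (about 27 mm below the seat).
- white_mid (a point): Centre of the white dressing stone, 90 x 38 x 30 mm, which already lies flat in another bay, its length along the bay.
- brown_mid (a point): Centre of the brown dressing stone, 90 x 38 x 30 mm, which already lies flat in another bay, its length along the bay.
- tumbler_tall: Bystander: tall clear glass tumbler, 72 mm across the rim, 150 mm high, on the bench beside the lid shelf, on the side away from the robot. Origin at the centre of its foot.
- tumbler_short: Bystander: short clear glass tumbler, 80 mm across the rim, 95 mm high, on the bench to the right of the box. Origin at the centre of its foot.
- jar: Bystander: closed amber glass jar with black cap, 64 mm across, 80 mm high, on the bench beside the stone box, on the side away from the robot. Origin at the centre of its foot.
Things that resemble listed ones, but are neither listed nor needed, are in the scene too. Of the things that look like the stone_green, the middle-sized one is meant.

How it is judged:
By the outcome, as a careful person would: the job done as asked, in the order asked, and still so for the second after the job is handed in, with the robot touching nothing.
It also fails if it takes over 43 s, if anything falls off the work surface, if the arm or the gripper's body presses on something with over 40 N, if the wrist force passes 120 N, or if a joint passes its speed limit or range.

## Working session

There is one attempt and no reset: what is moved stays moved. The work goes in short steps, Python scripts to look and compute and a tool call to move; the robot and the scene stay as the last step left them, time stands still between calls to the robot, and variables do not carry over. Pictures are saved under pics/ and viewed, and the job is handed in when it is done.

Besides the shell and the picture viewer there is one more tool, called after "Emit:" as name(argument=value, ...) on one line, values as JSON. play_rows: Moves the arm, as the interface text tells. Its arguments: {"type":"object","properties":{"motion":{"type":"array","items":{"type":"number"}},"newtons":{"type":"number"}},"required":["motion"]}

```bash
ls; mkdir -p pics; cat > h.py <<'E'
from cell import *
import numpy as np, cv2
from scipy.spatial.transform import Rotation as R
def w(cam,p):
    T=np.array(camera_params(cam)["T"]);return (T@np.r_[p,1])[:3]
def proj(cam,P):
    c=camera_params(cam);q=np.linalg.inv(np.array(c["T"]))@np.r_[P,1];return c["fx"]*q[0]/q[2]+c["cx"],c["fy"]*q[1]/q[2]+c["cy"]
def cloud(cam,d):
    c=camera_params(cam);T=np.array(c["T"]);v,u=np.mgrid[:420,:560]
    P=np.stack([(u-c["cx"])/c["fx"]*d,(v-c["cy"])/c["fy"]*d,d,np.ones_like(d)],-1)@T.T
    return P[...,:3]
E
python3 - <<'E'
from h import *
s=read_state();print(s)
for c in ["scene","top"]:
    im,d=camera(c);cv2.imwrite(f"pics/{c}0.png",im);np.save(f"pics/{c}0.npy",d)
    print(c,np.round(camera_params(c)["T"],3).tolist(),camera_params(c)["fx"])
    for n in ["stone_box","shelf","seat","bays","lid","stone_green","green_mid","white_mid","brown_mid"]:
        print(n,[(round(o["conf"],2),np.round(w(c,o["at"])).tolist(),np.round(proj(c,w(c,o["at"]))).tolist()) for o in place_of(c,n)[:4]])
print(read_state()["clock"])
E
```

```text
pics
{'clock': 0.0, 'joints': array([ 1.09535715e+00,  3.00449304e-01,  1.52160420e+00, -1.20922532e-05,
        1.32071404e+00, -6.65552778e-02]), 'qd': array([ 7.72751645e-04,  1.01898821e-03,  5.45532842e-04, -3.93311404e-04,
        6.50303806e-06, -2.54388574e-04]), 'effort': array([-2.25498243e-04, -5.31809199e+01, -3.52744675e+01,  7.08105974e-02,
        2.44509632e-02, -8.13506813e-05]), 'eef_pos': array([218.52818864, 504.42175869, 204.88851465]), 'eef_rot': array([ 3.08500612,  1.56962138, -2.03626376]), 'wrist_force': array([ 0.43117208, -0.16581332,  0.49903182]), 'moment': array([ 0.06008581, -0.01521447,  0.0383671 ]), 'finger_gap': 93.98219886104384}
scene [[-0.406, 0.686, -0.604, 1447.531], [0.914, 0.318, -0.253, 290.885], [0.019, -0.655, -0.756, 1121.923], [0.0, 0.0, 0.0, 1.0]] 546.6955511338839
stone_box [(0.77, [573.0, -16.0, 2.0], [301.0, 227.0]), (0.33, [550.0, 120.0, 27.0], [353.0, 232.0])]
shelf []
seat [(0.8, [553.0, 95.0, 51.0], [345.0, 224.0]), (0.36, [574.0, -14.0, 1.0], [301.0, 228.0])]
bays [(0.82, [556.0, 95.0, 12.0], [342.0, 234.0])]
lid [(0.97, [595.0
[... 479 characters left out ...]
233.0]), (0.62, [557.0, 97.0, 51.0], [345.0, 225.0])]
top [[-0.003, -0.999, 0.053, 569.525], [-1.0, 0.003, 0.006, -85.935], [-0.006, -0.053, -0.999, 997.411], [0.0, 0.0, 0.0, 1.0]] 409.678319750876
stone_box []
shelf []
seat [(0.6, [554.0, 93.0, 52.0], [207.0, 238.0])]
bays []
lid [(0.96, [592.0, -146.0, 54.0], [311.0, 221.0])]
stone_green [(0.67, [588.0, 302.0, -0.0], [126.0, 224.0]), (0.65, [810.0, 60.0, -3.0], [226.0, 134.0]), (0.57, [600.0, 117.0, 4.0], [201.0, 219.0])]
green_mid [(0.87, [602.0, 123.0, 51.0], [194.0, 218.0]), (0.79, [802.0, 61.0, 31.0], [223.0, 134.0]), (0.72, [593.0, 301.0, 63.0], [115.0, 222.0])]
white_mid [(0.56, [496.0, 106.0, 23.0], [204.0, 263.0])]
brown_mid []
1.0
```

View pics/scene0.png

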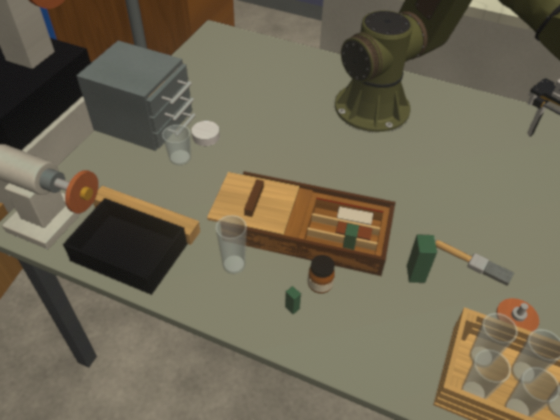

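View pics/top0.png

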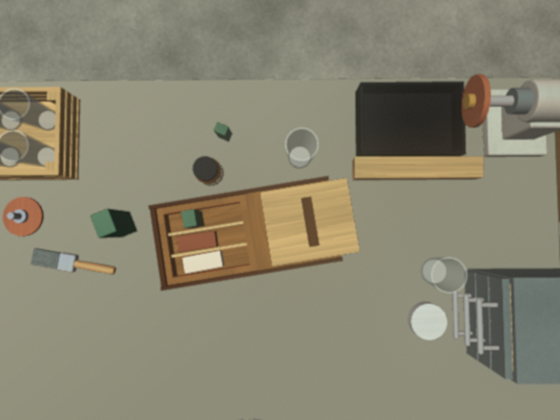

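```bash
python3 - <<'E'
import cv2
im=cv2.imread("pics/top0.png");cv2.imwrite("pics/top0c.png",cv2.resize(im[170:320,130:400],None,fx=2.9,fy=2.9,interpolation=cv2.INTER_CUBIC))
E
```

```text
(no output)
```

View pics/top0c.png

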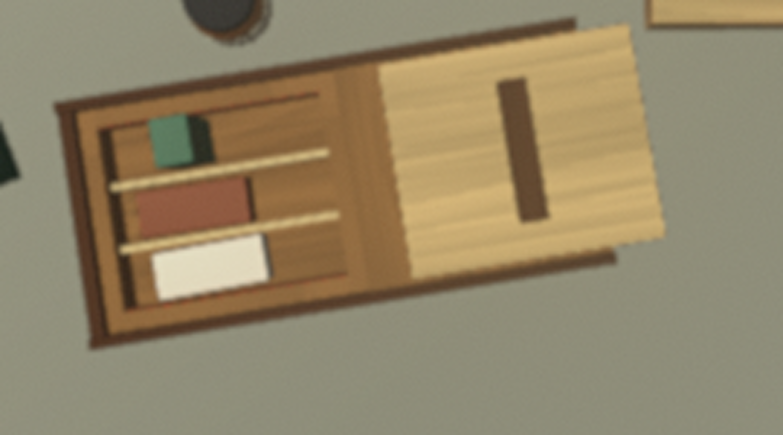

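The three green-grey look-alikes in the top image are a large one at (115,222), a small one at (222,131) and one standing in the box at (192,218). The one in the box is middle-sized and stands in the far bay, so it is the one meant. The crop confirms this: the green stone is in the far bay, with brown in the middle and white nearest the robot. Next I'll measure the box pose, stone and lid.

```bash
cat >> h.py <<'E'
def fitrect(P):
    r=cv2.minAreaRect(P[:,:2].astype(np.float32)); return np.round(r[0],1),np.round(r[1],1),round(r[2],2)
E
python3 - <<'E'
from h import *
im,d=cv2.imread("pics/top0.png"),np.load("pics/top0.npy")
P=cloud("top",d)
# region of box
v,u=np.mgrid[:420,:560]
box=(u>140)&(u<370)&(v>165)&(v<300)
Z=P[...,2]
for nm,lo,hi in [("lid top",64,73),("batten",88,100),("all>45",45,120)]:
    m=box&(Z>lo)&(Z<hi); n,l,st,_=cv2.connectedComponentsWithStats(m.astype(np.uint8))
    for i in range(1,n):
        if st[i,4]>40:
            q=P[l==i]; print(nm,st[i].tolist(),fitrect(q),np.round(np.median(q[:,2]),1),np.round(q.mean(0),1))
for c in ["top","scene"]:
  for n in ["green_mid","lid","white_mid","brown_mid","tumbler_tall","tumbler_short","jar"]:
    camera(c) if n=="green_mid" else 0
    print(c,n,[(round(o["conf"],2),np.round(w(c,o["at"])).tolist()) for o in place_of(c,n)[:3]])
  for n in ["lid","stone_green","stone_box"]:
    for o in masks_of(c,n)[:3]:
        q=(cloud(c,np.load(f"pics/{c}0.npy")))[o["region"]]; q=q[q[:,2]>(-10)]
        if len(q)<5: continue
        print(c,n,round(o["conf"],2),len(q),fitrect(q),np.round(np.percentile(q[:,2],[5,50,95]),1))
E
```

```text
lid top [148, 176, 181, 35, 754] (array([658.6,  20.9]), array([ 13.2, 416.8]), 9.81) 68.8 [658.5  21.6  68.7]
lid top [260, 178, 100, 88, 6026] (array([ 591.3, -141.2]), array([170.3, 200.1]), 9.41) 68.8 [ 590.7 -141.    68.8]
lid top [160, 257, 183, 34, 762] (array([474.4,  -9.2]), array([  9.4, 415.8]), 9.19) 68.7 [474.5  -9.3  68.6]
batten [301, 197, 18, 50, 501] (array([ 591. , -141.1]), array([109.6,  22.2]), 9.5) 94.8 [ 591.  -141.    94.7]
batten [181, 209, 17, 19, 204] (array([598.7, 126.1]), array([38. , 30.3]), 11.27) 98.1 [598.8 125.   97.7]
all>45 [192, 166, 29, 18, 424] (array([700.5,  92.8]), array([37.6, 59. ]), 4.57) 79.9 [701.1  91.2  74. ]
all>45 [355, 166, 15, 12, 122] (array([ 708.1, -266.2]), array([32.9, 26.3]), 89.68) 46.5 [ 708.  -267.3   46.7]
all>45 [148, 176, 212, 115, 12544] (array([569.9, -14.5]), array([196.3, 458.2]), 9.24) 67.8 [576.4 -49.5  65.7]
top green_mid [(0.79, [591.0, 304.0, 61.0]), (0.59, [601.0, 120.0, 48.0]), (0.56, [805.0, 57.0, 34.0])]
top lid [(0.82, [593.0, -146.0, 56.0])]
top white_mid [(0.91, [494.0, 106.0, 21.0]), (0.5, [712.0, 92.0
[... 899 characters left out ...]
0, 105.0, 25.0])]
scene brown_mid [(0.72, [549.0, 123.0, 24.0])]
scene tumbler_tall [(0.89, [754.0, -124.0, 2.0])]
scene tumbler_short [(0.98, [482.0, -447.0, -2.0])]
scene jar [(0.75, [717.0, 95.0, 2.0])]
scene lid 0.88 3662 (array([961.7,  -9.9]), array([1119.4,  230.5]), 20.12) [64.4 68.6 93.6]
scene stone_green 0.85 339 (array([1108.2,  177.1]), array([714.9,  35.4]), 21.37) [ 7.5 50.6 71.6]
scene stone_green 0.78 1113 (array([954.7, 310.7]), array([984.7,  59.8]), 1.17) [ 11.4  92.2 128.6]
scene stone_green 0.74 302 (array([1000.6,  196.6]), array([913.1,  30.2]), 10.01) [ 52.6  94.3 100.8]
scene stone_box 0.95 7674 (array([934.4,  67.6]), array([1083.9,  416.3]), 9.07) [ 5.8 48.6 69.3]
```

```bash
cat >> h.py <<'E'
bx=np.array([-.1606,.987,0]);by=np.array([-.987,-.1606,0]);O=np.array([569.4,-11.9,0])
def B(x,y,z): return O+x*bx+y*by+np.r_[0,0,z]
def toB(p): d=np.asarray(p)-O; return np.round([d@bx,d@by,d[2]],1)
def go(target,sign=1):
    s=read_state();r=R.from_euler('xyz',s["eef_rot"]).as_matrix()
    z=bx*sign;x=np.array([0,0,-1.]);t=np.c_[x,np.cross(z,x),z]
    print("pos box",toB(s["eef_pos"]),"tool axes",np.round(r,2).tolist())
    print("rotvec",np.round(R.from_matrix(r.T@t).as_rotvec(),3))
    if target is not None: print("shift mm (target frame)",np.round(t.T@(target-s["eef_pos"]),1))
    print("gap",s["finger_gap"],"F",np.round(s["wrist_force"],1),"t",s["clock"],"j",np.round(s["joints"],2))
E
python3 - <<'E'
from h import *
for sg in (1,-1): go(B(131,-51,140),sg)
E
```

```text
pos box [566.2 263.3 205.5] tool axes [[-0.0, -0.92, 0.4], [0.0, 0.4, 0.92], [-1.0, 0.0, 0.0]]
rotvec [-0.57  0.   -0.  ]
shift mm (target frame) [  65.5 -314.3 -435.2]
gap 93.86107579173445 F [-0.1 -0.3  0.1] t 2.1 j [ 1.1   0.3   1.52  0.    1.32 -0.07]
pos box [566.2 263.3 205.5] tool axes [[-0.0, -0.92, 0.4], [0.0, 0.4, 0.92], [-1.0, 0.0, 0.0]]
rotvec [ 2.571 -0.    -0.   ]
shift mm (target frame) [ 65.5 314.3 435.2]
gap 93.86107579173445 F [-0.1 -0.3  0.1] t 2.1 j [ 1.1   0.3   1.52  0.    1.32 -0.07]
```

Emit:
play_rows(motion=[-0.114, 0, 0, 0, 0, 0, -1, -0.114, 0, 0, 0, 0, 0, -1, -0.114, 0, 0, 0, 0, 0, -1, -0.114, 0, 0, 0, 0, 0, -1, -0.114, 0, 0, 0, 0, 0, -1, 0, 0, 0, 0, -0.026, -0.036, -1, 0, 0, 0, 0, -0.026, -0.036, -1, 0, 0, 0, 0, -0.026, -0.036, -1, 0, 0, 0, 0, -0.026, -0.036, -1, 0, 0, 0, 0, -0.026, -0.036, -1, 0, 0, 0, 0, -0.026, -0.036, -1, 0, 0, 0, 0, -0.026, -0.036, -1, 0, 0, 0, 0, -0.026, -0.036, -1, 0, 0, 0, 0, -0.026, -0.036, -1, 0, 0, 0, 0, -0.026, -0.036, -1, 0, 0, 0, 0, -0.026, -0.036, -1, 0, 0, 0, 0, -0.026, -0.036, -1])

```text
clock: 3.8
eef_pos: [616.8, 126.7, 206.2]
eef_rot: [-0.998, 1.568, 0.767]
wrist_force: [0.3, 0.0, 0.1]
finger_gap: 93.9
```

```bash
python3 - <<'E'
from h import *
go(B(131,-51,140))
E
```

```text
pos box [129.2 -69.  206.2] tool axes [[0.0, -0.98, -0.19], [0.0, -0.19, 0.98], [-1.0, -0.0, 0.0]]
rotvec [0.033 0.002 0.002]
shift mm (target frame) [66.2 18.   1.8]
gap 93.91552995551031 F [0.3 0.  0.1] t 3.8 j [ 0.14  0.48  1.27  0.    1.39 -1.62]
```

Emit:
play_rows(motion=[0.017, 0, 0, 0.01, 0.009, 0.001, -1, 0.016, 0, 0, 0.01, 0.009, 0.001, -1, 0, 0, 0, 0.01, 0, 0, -1, 0, 0, 0, 0, 0, 0, -1])

```text
clock: 4.2
eef_pos: [601.9, 119.9, 173.3]
eef_rot: [-0.862, 1.569, 0.863]
wrist_force: [-0.1, 1.2, 0.1]
finger_gap: 94.1
```

```bash
python3 - <<'E'
from h import *
go(B(131,-51,60))
E
```

```text
pos box [124.9 -53.2 173.3] tool axes [[0.0, -0.99, -0.15], [0.0, -0.15, 0.99], [-1.0, -0.0, 0.0]]
rotvec [-0.008  0.001  0.001]
shift mm (target frame) [113.3   2.2   6.1]
gap 94.06669972234953 F [-0.1  1.2  0.1] t 4.2 j [ 0.14  0.47  1.37  0.    1.31 -1.59]
```

Emit:
play_rows(motion=[-0.004, 0, 0, 0.02, 0.001, 0.003, -1, -0.004, 0, 0, 0.02, 0.001, 0.003, -1, 0, 0, 0, 0.02, 0, 0, -1, 0, 0, 0, 0.02, 0, 0, -1, 0, 0, 0, 0.02, 0, 0, -1, 0, 0, 0, 0.01, 0, 0, -1, 0, 0, 0, 0, 0, 0, -1])

```text
clock: 4.9
eef_pos: [602.0, 129.0, 63.2]
eef_rot: [-1.43, 1.563, 0.309]
wrist_force: [0.4, 0.3, 0.3]
finger_gap: 94.1
```

```bash
python3 - <<'E'
from h import *
go(B(131,-51,60))
im,d=camera("scene");cv2.imwrite("pics/s1.png",cv2.resize(im[130:330,230:470],None,fx=3,fy=3))
E
```

```text
pos box [133.8 -54.8  63.2] tool axes [[0.01, -0.99, -0.17], [0.0, -0.17, 0.99], [-1.0, -0.01, 0.0]]
rotvec [0.007 0.001 0.007]
shift mm (target frame) [ 3.2  3.8 -2.8]
gap 94.05477967939258 F [0.4 0.3 0.3] t 4.9 j [ 0.15  0.58  1.46  0.    1.09 -1.59]
```

View pics/s1.png

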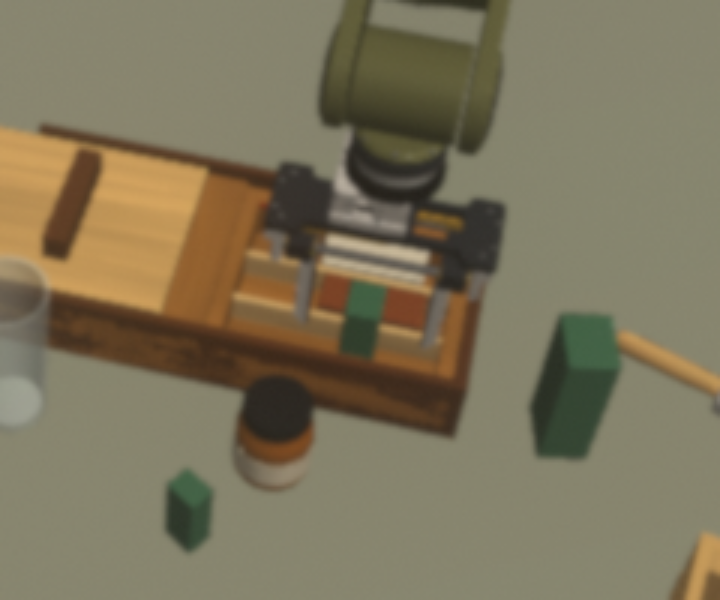

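The fingers straddle the middle-sized green stone at (360,310) in the crop. Next I'll grip it and shift it about 15 mm towards +x, so it has room to fall.

Emit:
play_rows(motion=[0.007, 0, 0.006, 0.002, 0.003, -0.002, -1, 0, 0, 0, 0, 0, 0, -0.5, 0, 0, 0, 0, 0, 0, 0, 0, 0, 0, 0, 0, 0, 1, 0, 0, 0, 0, 0, 0, 1, 0, 0, 0, 0, 0, 0, 1, 0, 0, 0, 0, 0, 0, 1, 0, 0, 0, 0, 0, 0, 1], newtons=15)

```text
clock: 5.75
eef_pos: [601.3, 126.7, 66.1]
eef_rot: [-1.439, 1.563, 0.293]
wrist_force: [0.3, 0.2, -0.1]
finger_gap: 41.4
```

```bash
python3 - <<'E'
from h import *
go(B(146,-51,60))
E
```

```text
pos box [131.7 -53.8  66.1] tool axes [[0.01, -0.99, -0.16], [0.0, -0.16, 0.99], [-1.0, -0.01, 0.0]]
rotvec [-0.     0.001  0.008]
shift mm (target frame) [ 6.1  2.8 14.3]
gap 41.352187563132944 F [ 0.3  0.2 -0.1] t 5.75 j [ 0.15  0.58  1.47  0.    1.09 -1.59]
```

Emit:
play_rows(motion=[0, 0, 0.004, 0.002, 0, 0, 1, 0, 0, 0, 0.002, 0, 0, 1, 0, 0, 0, 0, 0, 0, 1, 0, 0, 0, 0, 0, 0, 1, 0, 0, 0, -0.003, 0, 0, 1, 0, 0, 0, -0.003, 0, 0, 1, 0, 0, 0, 0, 0, 0, 1])

```text
clock: 6.45
eef_pos: [601.5, 126.1, 68.5]
eef_rot: [-1.592, 1.568, 0.141]
wrist_force: [1.0, -0.1, -2.0]
finger_gap: 30.0
```

```bash
python3 - <<'E'
from h import *
go(B(146,-51,66))
E
```

```text
pos box [131.1 -53.9  68.5] tool axes [[0.0, -0.99, -0.16], [0.0, -0.16, 0.99], [-1.0, -0.0, -0.0]]
rotvec [ 0.    -0.     0.003]
shift mm (target frame) [ 2.5  2.9 14.9]
gap 29.955284862268666 F [ 1.  -0.1 -2. ] t 6.45 j [ 0.15  0.58  1.46 -0.    1.1  -1.59]
```

Emit:
play_rows(motion=[0, 0, 0, 0, 0, 0.005, 1, 0, 0, 0, 0, 0, 0.005, 1, 0, 0, 0, 0, 0, 0.004, 1, 0, 0, 0, 0, 0, 0, 1, 0, 0, 0, 0.003, 0, 0, 1, 0, 0, 0, 0.002, 0, 0, 1, 0, 0, 0, 0, 0, 0, 1])

```text
clock: 7.15
eef_pos: [598.9, 141.6, 63.1]
eef_rot: [-1.57, 1.568, 0.163]
wrist_force: [-0.6, 0.1, 3.2]
finger_gap: 29.8
```

```bash
python3 - <<'E'
from h import *
go(B(146,-51,66))
E
```

```text
pos box [146.8 -53.8  63.1] tool axes [[0.0, -0.99, -0.16], [0.0, -0.16, 0.99], [-1.0, -0.0, 0.0]]
rotvec [0.001 0.    0.003]
shift mm (target frame) [-2.9  2.8 -0.8]
gap 29.799268612304427 F [-0.6  0.1  3.2] t 7.15 j [ 0.17  0.59  1.46 -0.    1.09 -1.56]
```

Releasing now would mean pushing it over, so I'll tilt it in the grip towards -x first, then let it settle on the lower finger.

Emit:
play_rows(motion=[0, 0, 0, -0.004, 0, 0, 1, 0, 0, 0, -0.003, 0, 0, 1, 0, -0.1, 0, -0.0013, 0, -0.0056, 1, 0, -0.1, 0, -0.0013, 0, -0.0056, 1, 0, -0.1, 0, -0.0013, 0, -0.0056, 1, 0, 0, 0, 0, 0, 0, 1])

```text
clock: 7.75
eef_pos: [602.1, 125.0, 73.8]
eef_rot: [-0.018, 1.26, 1.718]
wrist_force: [0.4, 0.2, -1.9]
finger_gap: 29.8
```

```bash
python3 - <<'E'
from h import *
go(B(128,-51,70))
im,d=camera("scene");cv2.imwrite("pics/s2.png",cv2.resize(im[130:330,230:470],None,fx=3,fy=3))
E
```

```text
pos box [129.9 -54.2  73.8] tool axes [[-0.04, -0.99, -0.16], [0.3, -0.16, 0.94], [-0.95, -0.01, 0.31]]
rotvec [0.004 0.311 0.005]
shift mm (target frame) [ 3.8  3.2 -1.9]
gap 29.791177554691505 F [ 0.4  0.2 -1.9] t 7.75 j [ 0.01  0.59  1.46  0.34  1.16 -1.87]
```

View pics/s2.png

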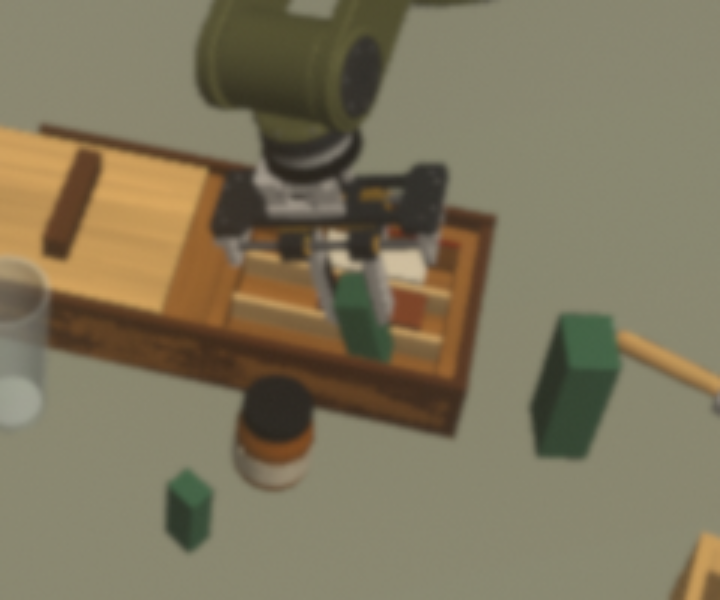

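Emit:
play_rows(motion=[0, -0.1, 0, -0.0013, 0, -0.0056, 1, 0, -0.1, 0, -0.0013, 0, -0.0056, 1, 0, -0.1, 0, -0.0013, 0, -0.0056, 1, 0, -0.1, 0, -0.0013, 0, -0.0056, 1, 0, 0, 0, 0, 0, 0, 1, 0, 0, 0, 0, 0, 0, 1])

```text
clock: 8.4
eef_pos: [605.6, 107.5, 70.0]
eef_rot: [-0.008, 0.864, 1.737]
wrist_force: [-0.6, 0.5, -2.3]
finger_gap: 30.2
```

```bash
python3 - <<'E'
from h import *
go(B(108,-51,60))
E
```

```text
pos box [112.1 -54.9  70. ] tool axes [[-0.11, -0.99, -0.13], [0.64, -0.17, 0.75], [-0.76, -0.01, 0.65]]
rotvec [0.012 0.707 0.001]
shift mm (target frame) [10.   3.9 -4.1]
gap 30.15834748787771 F [-0.6  0.5 -2.3] t 8.4 j [-0.16  0.71  1.41  0.68  1.35 -2.17]
```

Emit:
play_rows(motion=[0, 0, 0, 0.0025, 0.001, -0.002, 1, 0, 0, 0, 0.0025, 0.001, -0.002, 1, 0, 0, 0, 0.002, 0, -0.0015, 1, 0, 0, 0, 0, 0, 0, 1])

```text
clock: 8.8
eef_pos: [603.1, 110.6, 61.7]
eef_rot: [-0.01, 0.872, 1.74]
wrist_force: [-0.5, -0.6, -2.6]
finger_gap: 29.7
```

```bash
python3 - <<'E'
from h import *
go(B(108,-51,60))
E
```

```text
pos box [115.5 -52.9  61.7] tool axes [[-0.11, -0.98, -0.14], [0.63, -0.18, 0.75], [-0.77, -0.01, 0.64]]
rotvec [0.017 0.699 0.   ]
shift mm (target frame) [ 1.7  2.  -7.5]
gap 29.712750735301178 F [-0.5 -0.6 -2.6] t 8.8 j [-0.15  0.71  1.42  0.68  1.33 -2.18]
```

Emit:
play_rows(motion=[0, 0, 0, 0.0015, 0, -0.003, 1, 0, 0, 0, 0.0015, 0, -0.002, 1, 0, 0, 0, 0, 0, 0, 1])

```text
clock: 9.1
eef_pos: [604.8, 109.6, 59.4]
eef_rot: [-0.017, 0.87, 1.736]
wrist_force: [-0.3, 0.2, -2.1]
finger_gap: 30.2
```

```bash
python3 - <<'E'
from h import *
go(B(108,-51,60))
E
```

```text
pos box [114.2 -54.4  59.4] tool axes [[-0.11, -0.98, -0.14], [0.64, -0.18, 0.75], [-0.76, -0.01, 0.65]]
rotvec [0.02  0.701 0.004]
shift mm (target frame) [-0.6  3.4 -6.2]
gap 30.18175843364186 F [-0.3  0.2 -2.1] t 9.1 j [-0.16  0.72  1.42  0.68  1.33 -2.19]
```

Emit:
play_rows(motion=[0, 0, 0, 0, 0, 0, 0.2, 0, 0, 0, 0, 0, 0, 0.1, 0, 0, 0, 0, 0, 0, 0, 0, 0, 0, 0, 0, 0, -0.1, 0, 0, 0, 0, 0, 0, -0.2, 0, 0, 0, 0, 0, 0, -0.3, 0, 0, 0, 0, 0, 0, -0.3])

```text
clock: 9.8
eef_pos: [604.9, 109.2, 58.9]
eef_rot: [-0.016, 0.87, 1.736]
wrist_force: [0.0, -0.1, 0.0]
finger_gap: 60.7
```

```bash
python3 - <<'E'
from h import *
go(B(108,-51,60))
im,d=camera("scene");cv2.imwrite("pics/s3.png",cv2.resize(im[130:330,230:470],None,fx=3,fy=3))
E
```

```text
pos box [113.9 -54.5  58.9] tool axes [[-0.11, -0.98, -0.14], [0.64, -0.18, 0.75], [-0.76, -0.01, 0.64]]
rotvec [0.019 0.7   0.005]
shift mm (target frame) [-1.1  3.5 -5.9]
gap 60.71813530203584 F [ 0.  -0.1  0. ] t 9.8 j [-0.16  0.72  1.42  0.68  1.33 -2.19]
```

View pics/s3.png

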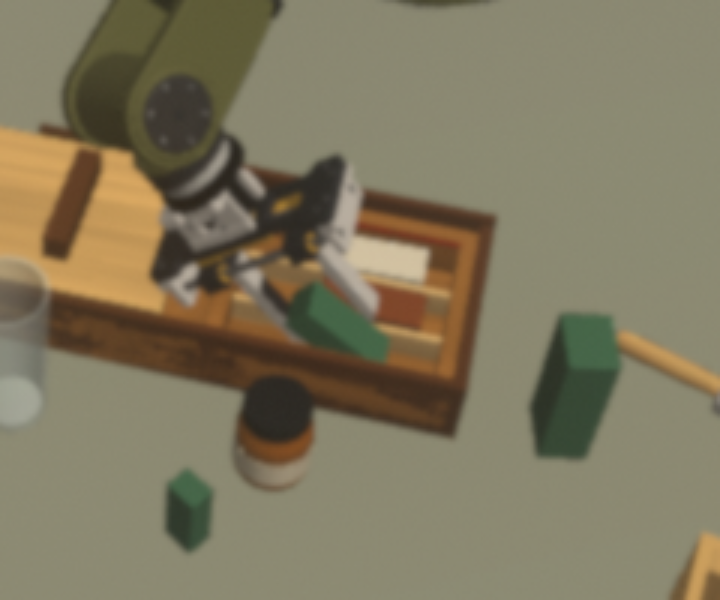

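Emit:
play_rows(motion=[0, 0, 0, 0, 0, 0, -0.4, 0, 0, 0, 0, 0, 0, -0.5, 0, 0, 0, 0, 0, 0, -0.6, 0, 0, 0, 0, 0, 0, -0.7, 0, 0, 0, 0, 0, 0, -0.8, 0, 0, 0, 0, 0, 0, -0.9, 0, 0, 0, 0, 0, 0, -0.9])

```text
clock: 10.55
eef_pos: [604.9, 109.2, 58.9]
eef_rot: [-0.016, 0.87, 1.736]
wrist_force: [0.1, -0.3, -0.9]
finger_gap: 89.0
```

```bash
python3 - <<'E'
from h import *
go(B(108,-51,60))
im,d=camera("scene");cv2.imwrite("pics/s4.png",cv2.resize(im[130:330,230:470],None,fx=3,fy=3))
E
```

```text
pos box [113.9 -54.5  58.9] tool axes [[-0.11, -0.98, -0.14], [0.64, -0.18, 0.75], [-0.76, -0.01, 0.64]]
rotvec [0.019 0.7   0.005]
shift mm (target frame) [-1.1  3.5 -5.9]
gap 89.00777445129498 F [ 0.1 -0.3 -0.9] t 10.55 j [-0.16  0.72  1.42  0.68  1.33 -2.19]
```

View pics/s4.png

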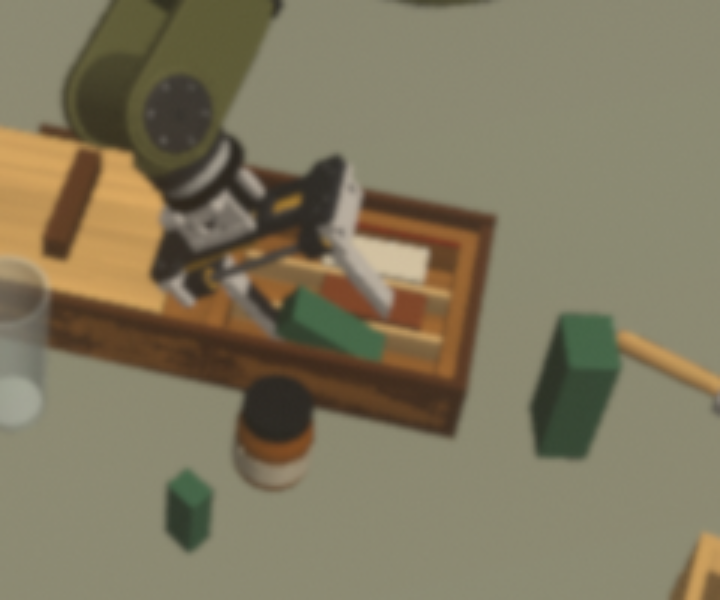

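Emit:
play_rows(motion=[0, 0, 0, -0.02, 0, 0, -1, 0, 0, 0, -0.03, 0, 0, -1, 0, 0, 0, -0.04, 0, 0, -1, 0, 0, 0, -0.04, 0, 0, -1, 0, 0.12, 0, -0.02, 0, 0, -1, 0, 0.12, 0, 0, 0, 0, -1, 0, 0.12, 0, 0, 0, 0, -1, 0, 0.12, 0, 0, 0, 0, -1, 0, 0.12, 0, 0, 0, 0, -1, 0, 0.1, 0, 0, 0, 0, -1, 0, 0, 0, 0, 0, 0, -1])

```text
clock: 11.7
eef_pos: [622.0, 8.5, 180.3]
eef_rot: [-2.62, 1.541, -0.874]
wrist_force: [-0.4, -0.3, -1.1]
finger_gap: 94.1
```

```bash
python3 - <<'E'
from h import *
go(B(-131,0,140))
im,d=camera("scene");cv2.imwrite("pics/s5.png",cv2.resize(im[130:330,230:470],None,fx=3,fy=3))
im,d=camera("top");cv2.imwrite("pics/t5.png",cv2.resize(im[150:320,130:400],None,fx=2.9,fy=2.9)); np.save("pics/t5.npy",d)
E
```

```text
pos box [ 11.7 -55.2 180.3] tool axes [[0.02, -0.98, -0.17], [-0.02, -0.17, 0.98], [-1.0, -0.01, -0.03]]
rotvec [ 0.014 -0.026  0.015]
shift mm (target frame) [  40.3   55.2 -142.7]
gap 94.0584889248244 F [-0.4 -0.3 -1.1] t 11.7 j [-0.04  0.47  1.35 -0.02  1.3  -1.78]
```

View pics/s5.png

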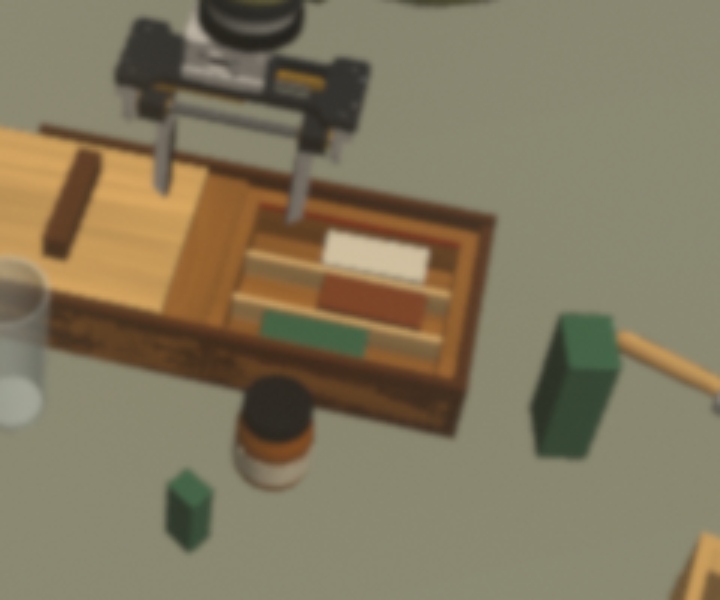

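View pics/t5.png

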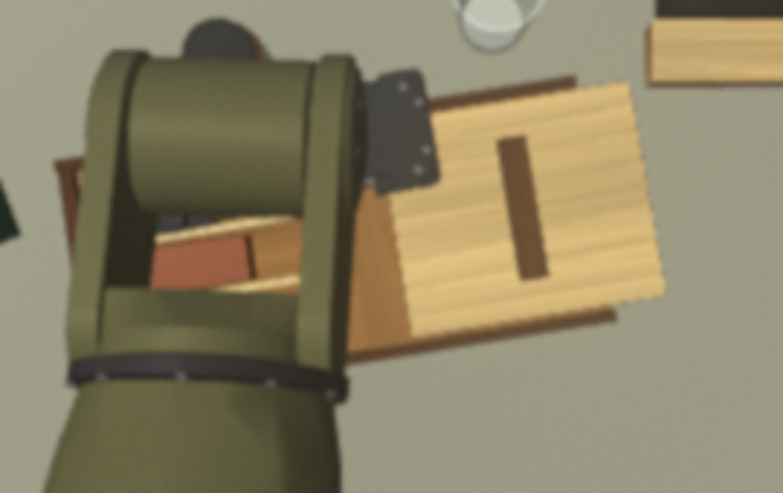

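The scene crop shows the green stone flat in its bay at (315,332), with brown and white undisturbed. The gripper moves on to the batten next.

Emit:
play_rows(motion=[0.014, -0.026, 0.015, 0.005, 0.011, -0.028, -1, 0, 0, 0, 0.005, 0.011, -0.028, -1, 0, 0, 0, 0.005, 0.011, -0.028, -1, 0, 0, 0, 0.005, 0.011, -0.028, -1, 0, 0, 0, 0.005, 0.011, -0.028, -1, 0, 0, 0, 0, 0, 0, -1])

```text
clock: 12.4
eef_pos: [588.1, -148.4, 151.4]
eef_rot: [0.066, 1.549, 1.789]
wrist_force: [-0.1, 1.4, -0.7]
finger_gap: 94.1
```

```bash
python3 - <<'E'
from h import *
go(B(-131,0,85))
im,d=camera("scene");P=cloud("scene",d);g=im.astype(int)
m=(g[...,1]>g[...,2]+12)&(P[...,2]>10)&(P[...,2]<90)
v,u=np.nonzero(m);k=(u>300)&(u<380)&(v>220)&(v<262)
Q=P[v[k],u[k]];q=np.array([toB(x) for x in Q]);print(len(q),np.percentile(q,[5,50,95],axis=0))
camera("top");m=masks_of("top","lid");print([round(o["conf"],2) for o in m])
E
```

```text
pos box [-137.8    3.5  151.4] tool axes [[-0.0, -0.99, -0.15], [0.02, -0.15, 0.99], [-1.0, 0.0, 0.02]]
rotvec [-0.008  0.022 -0.001]
shift mm (target frame) [66.4 -3.5  6.8]
gap 94.08718104484565 F [-0.1  1.4 -0.7] t 12.4 j [-0.32  0.48  1.41  0.02  1.27 -2.05]
269 [[ 54.94 -64.32  34.3 ]
 [ 93.7  -52.3   38.4 ]
 [131.32 -40.6   42.06]]
[0.77]
```

Emit:
play_rows(motion=[-0.008, 0.022, 0, 0.015, -0.003, 0.006, -1, 0, 0, 0, 0.02, 0, 0, -1, 0, 0, 0, 0.02, 0, 0, -0.6, 0, 0, 0, 0.012, 0, 0, -0.4, 0, 0, 0, 0.004, 0, 0, -0.2, 0, 0, 0, 0, 0, 0, -0.1, 0, 0, 0, 0, 0, 0, 0])

```text
clock: 13.25
eef_pos: [594.4, -132.8, 82.2]
eef_rot: [-1.591, 1.566, 0.149]
wrist_force: [0.8, 0.1, 0.2]
finger_gap: 57.0
```

```bash
python3 - <<'E'
from h import *
go(B(-131,0,72))
im,d=camera("scene");cv2.imwrite("pics/s6.png",cv2.resize(im[110:310,180:420],None,fx=3,fy=3))
E
```

```text
pos box [-123.4   -5.3   82.2] tool axes [[0.01, -0.99, -0.17], [0.0, -0.17, 0.99], [-1.0, -0.01, -0.0]]
rotvec [ 0.008 -0.     0.005]
shift mm (target frame) [10.2  5.3 -7.6]
gap 57.002107917406306 F [0.8 0.1 0.2] t 13.25 j [-0.28  0.55  1.47  0.    1.12 -2.02]
```

View pics/s6.png

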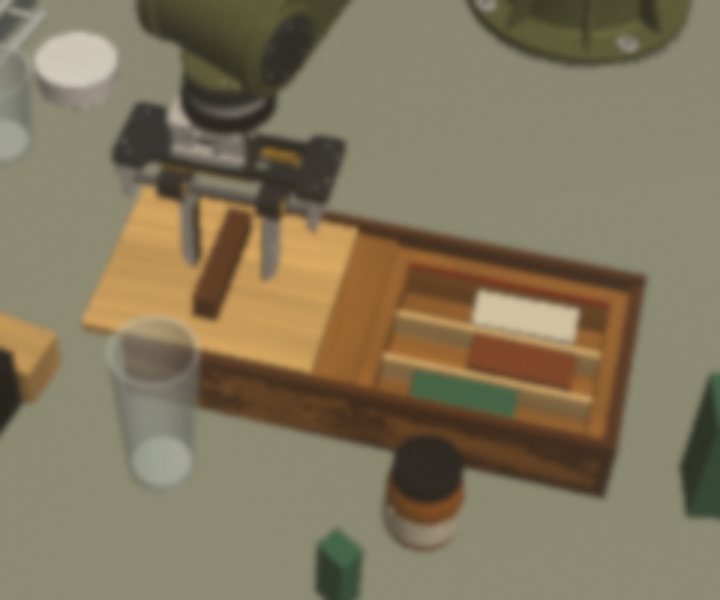

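Emit:
play_rows(motion=[0.008, 0, 0.005, 0.004, 0.002, -0.003, 0, 0, 0, 0, 0.003, 0.002, -0.003, 0, 0, 0, 0, 0.002, 0, 0, 0, 0, 0, 0, 0, 0, 0, 0])

```text
clock: 13.7
eef_pos: [591.9, -140.5, 74.1]
eef_rot: [-2.048, 1.568, -0.317]
wrist_force: [-0.3, -0.4, -0.7]
finger_gap: 47.1
```

```bash
python3 - <<'E'
from h import *
go(B(-131,0,72))
E
```

```text
pos box [-130.6   -1.6   74.1] tool axes [[0.0, -0.99, -0.16], [-0.0, -0.16, 0.99], [-1.0, -0.0, -0.0]]
rotvec [-0.001 -0.001  0.002]
shift mm (target frame) [ 2.1  1.6 -0.4]
gap 47.0838121576354 F [-0.3 -0.4 -0.7] t 13.7 j [-0.29  0.56  1.48 -0.    1.11 -2.02]
```

Grip the batten.

Emit:
play_rows(motion=[0, 0, 0, 0.001, 0.001, 0, 0.3, 0, 0, 0, 0, 0, 0, 0.5, 0, 0, 0, 0, 0, 0, 0.7, 0, 0, 0, 0, 0, 0, 0.8, 0, 0, 0, 0, 0, 0, 1, 0, 0, 0, 0, 0, 0, 1, 0, 0, 0, -0.003, 0, 0, 1, 0, 0, 0, -0.003, 0, 0, 1, 0, 0, 0, 0, 0, 0, 1], newtons=30)

```text
clock: 14.6
eef_pos: [590.5, -140.5, 79.2]
eef_rot: [-2.061, 1.569, -0.33]
wrist_force: [0.3, 0.6, -2.0]
finger_gap: 21.9
```

```bash
python3 - <<'E'
from h import *
go(B(110,0,82))
im,d=camera("scene");cv2.imwrite("pics/s7.png",cv2.resize(im[110:310,180:420],None,fx=3,fy=3))
E
```

```text
pos box [-130.4   -0.2   79.2] tool axes [[0.0, -0.99, -0.16], [-0.0, -0.16, 0.99], [-1.0, -0.0, -0.0]]
rotvec [-0.001 -0.001  0.001]
shift mm (target frame) [-2.800e+00  2.000e-01  2.404e+02]
gap 21.88896876051148 F [ 0.3  0.6 -2. ] t 14.6 j [-0.29  0.55  1.48 -0.    1.11 -2.02]
```

View pics/s7.png

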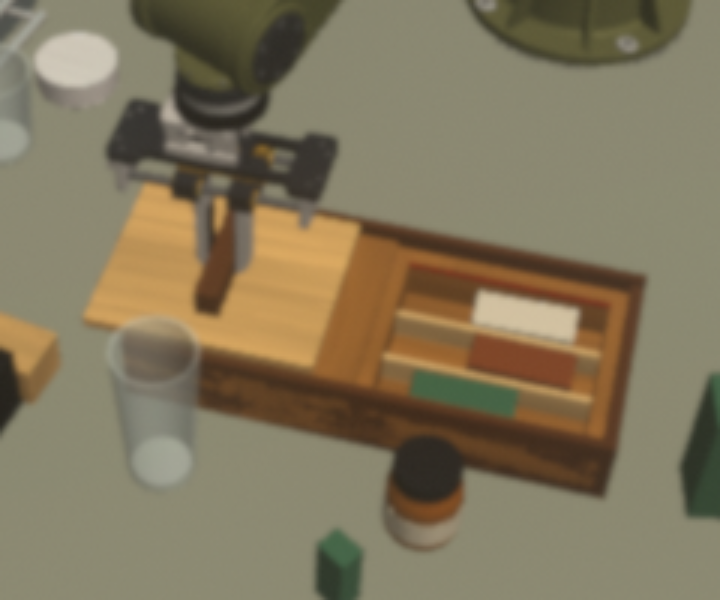

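Emit:
play_rows(motion=[0, 0, 0, -0.006, 0, 0, 1, 0, 0, 0, -0.006, 0, 0.01, 1, 0, 0, 0, 0, 0, 0.02, 1, 0, 0, 0, 0, 0, 0.025, 1, 0, 0, 0, 0, 0, 0.025, 1, 0, 0, 0, 0, 0, 0.025, 1, 0, 0, 0, 0, 0, 0.025, 1, 0, 0, 0, 0, 0, 0.025, 1, 0, 0, 0, 0, 0, 0.02, 1, 0, 0, 0, 0, 0, 0.015, 1, 0, 0, 0, 0, 0, 0.01, 1, 0, 0, 0, 0, 0, 0, 1, 0, 0, 0, 0, 0, 0, 1])

```text
clock: 15.95
eef_pos: [556.2, 69.4, 96.8]
eef_rot: [-1.736, 1.565, -0.004]
wrist_force: [-0.2, -0.5, -1.7]
finger_gap: 21.7
```

```bash
python3 - <<'E'
from h import *
go(B(110,0,82))
E
```

```text
pos box [82.3 -0.1 96.8] tool axes [[0.01, -0.99, -0.16], [-0.0, -0.16, 0.99], [-1.0, -0.01, -0.0]]
rotvec [-0.001 -0.001  0.006]
shift mm (target frame) [14.8  0.1 27.7]
gap 21.65038557186418 F [-0.2 -0.5 -1.7] t 15.95 j [ 0.06  0.43  1.61 -0.    1.1  -1.67]
```

Emit:
play_rows(motion=[0, 0, 0.005, 0, 0, 0.012, 1, 0, 0, 0, 0, 0, 0.01, 1, 0, 0, 0, 0, 0, 0.004, 1, 0, 0, 0, 0, 0, 0, 1, 0, 0, 0, 0, 0, 0, 1])

```text
clock: 16.45
eef_pos: [552.1, 95.8, 96.6]
eef_rot: [3.025, 1.57, -1.529]
wrist_force: [0.7, -0.3, -1.6]
finger_gap: 21.8
```

```bash
python3 - <<'E'
from h import *
go(B(110,0,82))
im,d=camera("top");cv2.imwrite("pics/t8.png",cv2.resize(im[150:320,130:400],None,fx=2.9,fy=2.9)); np.save("pics/t8.npy",d)
P=cloud("top",d)
im,d=camera("scene");cv2.imwrite("pics/s8.png",cv2.resize(im[130:330,230:470],None,fx=3,fy=3));np.save("pics/s8.npy",d)
E
```

```text
pos box [109.   -0.2  96.6] tool axes [[0.0, -0.99, -0.16], [-0.0, -0.16, 0.99], [-1.0, 0.0, -0.0]]
rotvec [-0.003 -0.001 -0.   ]
shift mm (target frame) [14.6  0.2  0.9]
gap 21.844147036187838 F [ 0.7 -0.3 -1.6] t 16.45 j [ 0.11  0.43  1.61 -0.    1.1  -1.62]
```

View pics/s8.png

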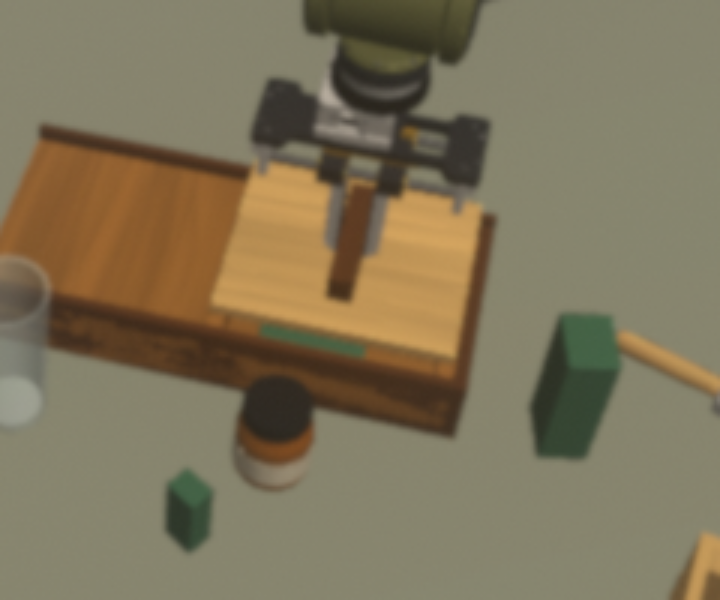

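View pics/t8.png

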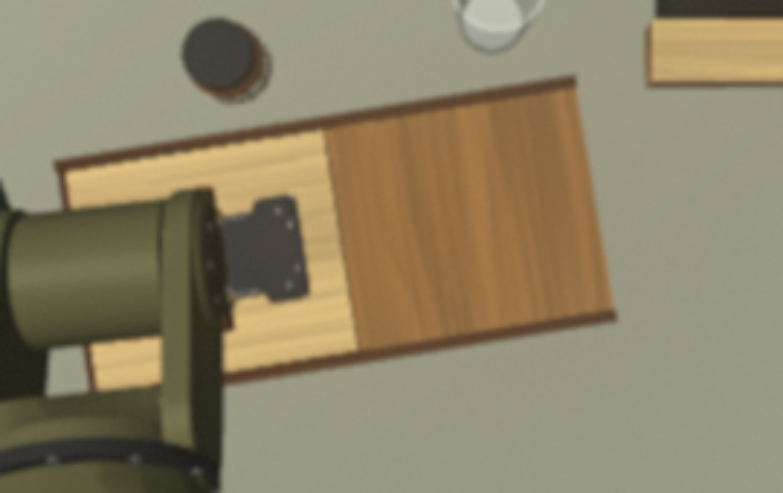

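Emit:
play_rows(motion=[0, 0, 0, 0.008, 0, 0.0005, 1, 0, 0, 0, 0.008, 0, 0, 1, 0, 0, 0, 0.006, 0, 0, 1, 0, 0, 0, 0.002, 0, 0, 1, 0, 0, 0, 0, 0, 0, 1])

```text
clock: 17.05
eef_pos: [551.7, 95.4, 69.7]
eef_rot: [2.228, 1.569, -2.328]
wrist_force: [-0.1, 0.4, -2.1]
finger_gap: 21.6
```

```bash
python3 - <<'E'
from h import *
go(B(110,0,67))
E
```

```text
pos box [108.7   0.3  69.7] tool axes [[-0.0, -0.99, -0.16], [-0.0, -0.16, 0.99], [-1.0, 0.0, -0.0]]
rotvec [-0.004 -0.001 -0.001]
shift mm (target frame) [ 2.7 -0.3  1.3]
gap 21.62526634789612 F [-0.1  0.4 -2.1] t 17.05 j [ 0.11  0.47  1.62 -0.    1.05 -1.62]
```

Emit:
play_rows(motion=[0, 0, 0, 0.0015, 0, 0.001, 1, 0, 0, 0, 0.001, 0, 0, 1, 0, 0, 0, 0, 0, 0, 1])

```text
clock: 17.35
eef_pos: [551.7, 96.4, 67.4]
eef_rot: [2.491, 1.569, -2.064]
wrist_force: [-0.5, -0.1, -1.6]
finger_gap: 21.8
```

```bash
python3 - <<'E'
from h import *
go(B(110,0,67))
E
```

```text
pos box [109.7   0.   67.4] tool axes [[-0.0, -0.99, -0.16], [-0.0, -0.16, 0.99], [-1.0, 0.0, -0.0]]
rotvec [-0.004 -0.001 -0.001]
shift mm (target frame) [ 0.4 -0.   0.3]
gap 21.832740486514872 F [-0.5 -0.1 -1.6] t 17.35 j [ 0.11  0.47  1.63 -0.    1.04 -1.62]
```

Emit:
play_rows(motion=[0, 0, 0, 0.001, 0, 0, 1, 0, 0, 0, 0, 0, 0, 0.4, 0, 0, 0, 0, 0, 0, 0.2, 0, 0, 0, 0, 0, 0, 0, 0, 0, 0, 0, 0, 0, -0.2, 0, 0, 0, -0.02, 0, 0, -0.2, 0, 0, 0, -0.03, 0, 0, -0.2, 0, 0, 0, -0.04, 0, 0, -0.2, 0, 0, 0, -0.04, 0, 0, -0.2, 0, 0, 0, -0.03, 0, -0.04, -0.2, 0, 0, 0, -0.02, 0.03, -0.04, -0.2, 0, 0, 0, 0, 0.04, -0.03, -0.2, 0, 0, 0, 0, 0.04, -0.03, -0.2, 0, 0, 0, 0, 0.04, -0.03, -0.2, 0, 0, 0, 0, 0.04, -0.03, -0.2, 0, 0, 0, 0, 0.04, -0.03, -0.2, 0, 0, 0, 0, 0, 0, -0.2])

```text
clock: 19.05
eef_pos: [359.2, -167.5, 253.4]
eef_rot: [-2.677, 1.565, -0.947]
wrist_force: [-0.3, 0.2, 0.8]
finger_gap: 56.4
```

```bash
python3 - <<'E'
from h import *
go(B(110,0,67))
im,d=camera("top");cv2.imwrite("pics/t9.png",cv2.resize(im[150:320,130:400],None,fx=2.9,fy=2.9)); np.save("pics/t9.npy",d)
P=cloud("top",d)
b=(P-O); X=b@bx;Y=b@by;Z=P[...,2]
for nm,lo,hi in [("lidtop",57,66),("batten",84,94)]:
    m=(X>-50)&(X<235)&(abs(Y)<87)&(Z>lo)&(Z<hi)
    n,l,st,_=cv2.connectedComponentsWithStats(m.astype(np.uint8));i=1+np.argmax(st[1:,4]);k=l==i
    q=P[k];r=fitrect(q);print(nm,k.sum(),r,toB([*r[0],0]),"z",np.percentile(q[:,2],[5,50,95]))
    A=np.c_[X[k],Y[k],np.ones(k.sum())];print("plane",np.linalg.lstsq(A,Z[k],rcond=None)[0])
im,d=camera("scene");cv2.imwrite("pics/s9.png",cv2.resize(im[130:330,190:430],None,fx=3,fy=3))
for n in ["lid","tumbler_tall","tumbler_short","jar"]:
    print(n,[(round(o["conf"],2),np.round(w("scene",o["at"])).tolist()) for o in place_of("scene",n)[:2]])
E
```

```text
pos box [-119.8  232.5  253.4] tool axes [[0.0, -0.99, -0.16], [-0.0, -0.16, 0.99], [-1.0, -0.0, -0.01]]
rotvec [-0.002 -0.005  0.003]
shift mm (target frame) [ 186.4 -232.5  229.8]
gap 56.44263406084942 F [-0.3  0.2  0.8] t 19.05 j [-0.53 -0.09  1.84 -0.    1.39 -2.26]
lidtop 6258 (array([549.8, 104.7]), array([173.8, 216.1]), 8.87) [118.2   0.6   0. ] z [59.89944428 62.63750617 65.11021005]
plane [-1.04023226e-03  6.56027925e-06  6.26995301e+01]
batten 502 (array([551.6,  97. ]), array([109.5,  22.7]), 9.1) [1.103e+02 1.000e-01 0.000e+00] z [86.00611227 88.6913208  91.32731421]
plane [-1.96879942e-03  6.17669788e-05  8.89290948e+01]
lid [(0.76, [557.0, 90.0, 49.0])]
tumbler_tall [(0.84, [754.0, -122.0, 2.0])]
tumbler_short [(0.77, [478.0, -447.0, -1.0])]
jar [(0.64, [715.0, 94.0, 3.0])]
```

View pics/s9.png

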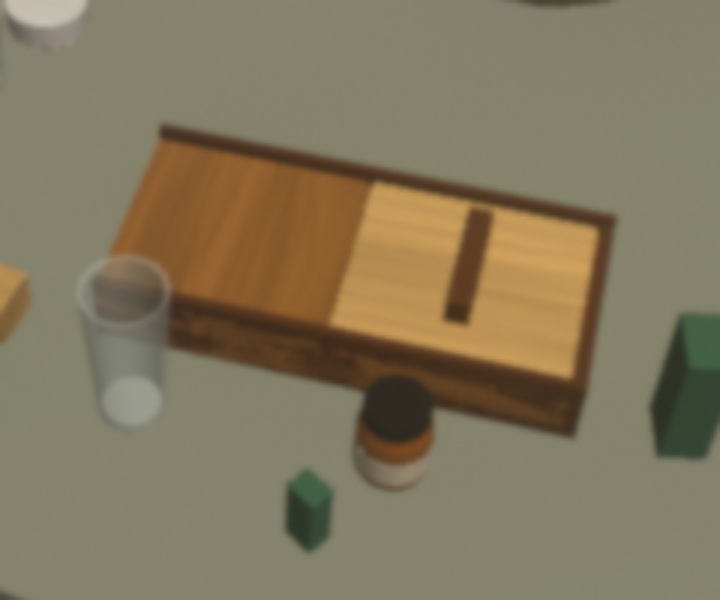

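View pics/t9.png

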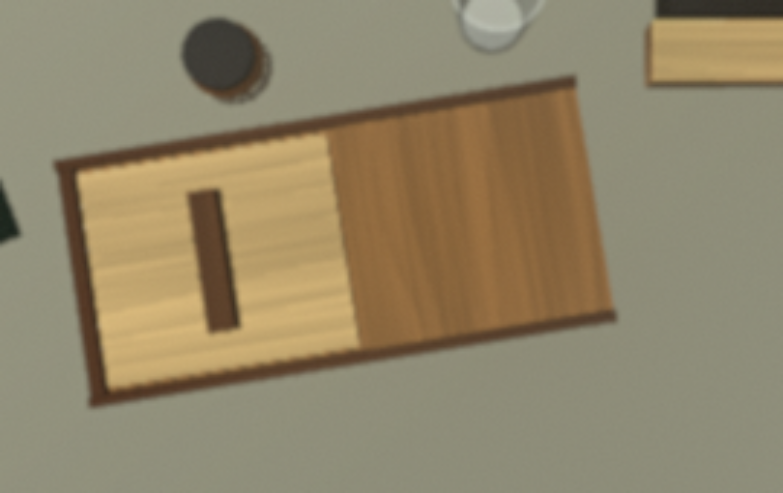

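The lid sits level in the recess: its top is at 62.6 mm, and the batten is at (110.3, 0.1) in box axes, against the seat at (110, 0). The tumblers and jar have not moved, so I'm handing it in.

Emit:
play_rows(motion=[0, 0, 0, 0, 0, 0, -0.2, 0, 0, 0, 0, 0, 0, -0.2])

```text
clock: 19.55
eef_pos: [363.6, -162.5, 252.5]
eef_rot: [-2.721, 1.567, -0.98]
wrist_force: [0.3, 0.9, -0.0]
finger_gap: 56.5
```

```bash
python3 - <<'E'
from h import *
print(sign_off(), read_state()["clock"])
E
```

```text
the job is handed in; nothing more can be done
the job is handed in; nothing more can be done
```

The green stone is flat in its bay and the lid is home on the box. I handed the job in at about 19.6 s, and no verdict came back.

**What I did:**
- **Stone:** I gripped the middle-sized green stone and moved it about 15 mm towards +x for room. I then tilted it about 40° towards the shelf and let it down on the lower finger.
- **Lid:** I gripped the batten, carried the lid across, lowered it into the recess, released it and moved the arm clear.

**Last checks:**
- **Stones:** The green stone's top was about 38 mm above the bench, so it was lying flat. The scene picture taken while I lowered the lid's batten grip showed all three stones in their bays.
- **Lid:** Its top is at 62.6 mm and level, against 62 mm expected. From the batten, its centre is within 1 mm of the seat.
- **Tumblers and jar:** All three were where they started, within the measuring error.

**Disagreements:** The outline fit of the lid top gave a centre 8 mm further along +x. It also came out 216 mm long for a 200 mm lid, so it had included the end stop; I used the batten instead. The network's lid estimate was about 8 mm off in the other direction, and both pictures show the lid seated.

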